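# Put the bench plane away in its drop-front till

### The job

Put the bench plane away in its plywood till: slide it in knob end first through the open front, its body under the slotted top and its handle and knob travelling along the slot, until it is all the way inside and lies flat on the till's floor. Then swing the drop-front flap up until it is fully shut and let go. Leave the mallet, the drill and the timber offcut where they are.

Things in the scene. Friction and masses are not known exactly. Their poses are not given: they have to be found in the camera images.
- plane: Bench plane on its sole: dark iron body 180 long, 62 wide, 34 high, about 0.8 kg. Origin: centre of the sole's underside; x to its nose (knob end), z up. On its centre line: at the back an upright dark wooden handle 24 thick (y), 34 long (x), top 115 above the sole; a sloping steel blade 34 wide, up to 75 high; at the front a round wooden knob, 32 across, top 70 above the sole.
- plane_handle (a point): Grip point in the plane's upright handle: on its centre line, 37 behind the origin and 92 above the sole. Pinch across the 24 mm thickness (the plane's y). In the till this point lies 32 above the top boards.
- plane_knob (a point): Middle of the plane's front knob, 65 ahead of the origin, 60 above the sole.
- till: Plywood till fixed to the bench, 212 long (x), 104 wide, 105 high. Origin: centre of its underside; -x is the open front, +x points in. Floor 45 above the bench; inside 200 long (x -106 to +94), 80 wide, 48 high. Its 12 thick top has a central slot 50 wide along x, open at the front, ending at the back wall: the plane's handle, blade and knob pass along it, its 62 wide body does not.
- till_floor (a point): Middle of the till's floor, 45 above the till's origin.
- flap_hinge (a point): Middle of the flap's hinge line, at the front edge of the till's floor (x -106, z 45 in the till's frame). Axis along the till's y.
- flap_bar (a point): Middle of the flap's pull bar: round steel, 10 in diameter, 70 long along the till's y, on two legs, parallel to the flap's free edge and 45 beyond it; open space between. It lies 105 from the hinge line, 6 outside the plane of the flap's inner face. With the flap fully open it is 39 above the bench.
- flap (a joint): Angle of the till's drop-front flap (plywood 60 high, 104 wide, 12 thick, hinged along its bottom edge): 0 shut, upright; 1.57 fully open, lying out level with the till's floor. A stiff hinge: it stays where it is left, about 4 N at the bar moves it. It starts open.
- mallet: Bystander: wooden mallet lying on the bench, head 70 x 130 x 80, handle 220 along its -x. Origin under the head's centre.
- drill: Bystander: yellow and black cordless drill standing on its battery, 207 high, 170 long. Origin under its foot.
- offcut: Bystander: timber offcut 150 x 70 x 38 lying flat. Origin: centre of its underside.
Mind the look-alikes: they are no part of the job. Leave any green or purple look-alike of the till alone. There is more than one size of the plane; the job needs the smaller.

How it is judged (in metres and radians):
On the way:
1. the plane is all the way inside the till, knob end first (x of plane in the frame of till between -0.019 and 0.012 m and y of plane in the frame of till between -0.016 and 0.016 m and z of plane in the frame of till between 0.04 and 0.051 m and x of plane_knob in the frame of till above 0.03 m), for 0.2 s.
At the end, for the whole second after the job is handed in: The plane lies flat (within 0.08 rad) and still on the till's floor, wholly inside behind the flap (its origin between 19 mm in front of and 12 mm behind the till's centre, within 16 mm of the centre line), knob end inward, and the flap is shut to within 0.08 rad, at rest (all of step 1 and value of joint flap below 0.08 rad and angle between plane's own z axis and vertical below 0.08 rad and linear speed of plane below 0.02 m/s and velocity of joint flap below 0.05 rad/s); the robot touches nothing.
It fails at once if the mallet is shifted by more than 30 mm (distance of mallet from where it was at the start of the episode above 0.03 m).
It fails at once if the drill is shifted by more than 30 mm (distance of drill from where it was at the start of the episode above 0.03 m).
It fails at once if the offcut is shifted by more than 30 mm (distance of offcut from where it was at the start of the episode above 0.03 m).
It also fails if it takes over 51 s, if anything falls off the work surface, if the arm or the gripper's body presses on something with over 40 N, if the wrist force passes 120 N, or if a joint passes its speed limit or range.

### The arm

A 6-joint arm with a two-finger parallel gripper is mounted at the origin on the work surface. World frame = base frame: x ahead of the robot, y to its left, z up, the work surface at z = 0. Lengths are in m, angles in degrees, forces in N, time in s.
With the tool pointing down it reaches from about 0.35 to 0.875 m from the base axis. Payload 4.2 kg.
Tool frame: the origin (TCP) lies at the very end of the fingers, on their centre line; the grasp point (between the pads) lies 19 mm behind it; z points along the fingers, y is the line along which they close (so a half turn about z gives the same grasp; the last joint's range is limited). The gripper opens to 87 mm and grips with 3 to 60 N. Pads are 19 mm wide; open, the fingers measure 117 mm over their backs; the gripper's body (75 mm by 190 mm) begins 51 mm behind the grasp point.
Start: joints at [78.701, 22.042, 0.453, 0, -68.411, -14.817], TCP at [0.275, 0.561, 0.223] pointing down, gripper open.
Joint ranges: [-179.83, 179.83], [-69.29, 118.12], [-61.27, 80.66], [-181.25, 117.63], [-171.15, -9.14], [-177.46, 177.46]. Speed limits (degrees/s): [159.86, 159.86, 180, 180, 180, 180].

### API

Orientations are given as a 3x3 rotation matrix whose columns are the frame's x, y, z axes.
In Python, from station import r gives the robot as it stands.
- The arm moves only by the tool jog_arm, never from a script. Its argument "plan" is text: rows parted by semicolons, each of 7 numbers parted by spaces: the shift along the tool's x, y, z normalised to -1 to 1, where 1 is 0.025 m, then the turn, a rotation vector about the tool's x, y, z normalised to -1 to 1, where 1 is 8 degrees, then the closure, from -1 (fully open) to 1 (shut). A call has exactly 10 rows; each row shifts and turns the commanded pose from where the row before left it, along the tool's axes as they then stand; what a row does not reach is not made up. A row lasts 1/10 s, in which the tool goes at most 50 mm and 8.59 degrees, less where a joint would pass 70% of its speed; a pose out of reach is approached as far as the arm can. A call with a number of a shift or a turn outside -1 to 1 is refused whole. A call with a gripper value outside its range is refused whole. The fingers move at their own pace and stop on an object; the grip force is fixed at half the most. Time passes only in rows, so rows that do not move let the fingers close, or fill a call up. It gives the time, the measured TCP pose, the force, the opening and the grip force at its end, in the units of the state.
- r.sense(): the state, without advancing time (a new reading comes with each control period).
- r.capture(name): name is "scene" or "side" or "wrist"; returns (picture, depth): 400x640x3 uint8, red, green, blue; 400x640 float32, m along the optical axis (not along the pixel's ray), 0 where there is no reading.
- r.get_calibration(name): a dict with "mtx" (3x3 intrinsics, pixels), "extrinsics" (4x4, takes a point from camera to world coordinates). Camera axes: x right, y up, looking along -z (the intrinsics and any distortion apply to the point x, -y, -z); pixel columns grow to the right and rows downward; lengths in m; the calibration is good to about 2 mm. A picture is of the moment at which its call begins: read the wrist's pose just before it. get_calibration takes no time and is no camera call; for the wrist camera it gives the pose at the moment of the call.
- r.finish_job(): hands the job in; it is judged then, once.
The state is a dict: "time_s": time; "joints": joint angles; "joint_velocities": joint speeds; "effort": joint torques, N m; "tcp_pos": TCP position; "ee_rot": TCP orientation; "wrist_force": force on the tool from outside, world axes, zero at the start; "moment": the same for the moment, N m; "gripper_width": opening from 0.0 (shut) to 1.0 (fully open); "gripper_force": force on a finger pad.
Only numpy, scipy, OpenCV 4.12 (cv2) and the standard library are available. Lean on these libraries where they do the work, as an engineer would, in place of code of your own. Each camera call takes 0.05 s, during which the arm holds its last target. There are 200 camera calls.

## Working session

There is one attempt and no reset: what is moved stays moved. The work goes in short steps, Python scripts to look and compute and a tool call to move; the robot and the scene stay as the last step left them, time stands still between calls to the robot, and variables do not carry over. Pictures are saved under pics/ and viewed, at most 10 in all, crops included, and the job is handed in when it is done.

Besides the shell and the picture viewer there is one more tool, called after "Call:" in YAML: its name, and indented under it one key for each argument. jog_arm: Moves the arm, as the interface text tells. Scaled input: -1 to 1 covers 0.025 m each way for a shift and 8 degrees each way for a turn. Its arguments: {"type":"object","properties":{"plan":{"type":"string"}},"required":["plan"]}

```bash
mkdir -p pics; ls
cat > h.py <<'E'
import numpy as np, cv2
from station import r
def shot(n,f):
    im,d=r.capture(n); cv2.imwrite('pics/'+f+'.png',im[:,:,::-1]); np.save('pics/'+f+'.npy',d); return im,d
def pts(n,d,c=None):
    c=c or r.get_calibration(n); K=np.array(c['mtx']);T=np.array(c['extrinsics'])
    v,u=np.mgrid[:d.shape[0],:d.shape[1]]
    x=(u-K[0,2])/K[0,0]*d; y=(v-K[1,2])/K[1,1]*d
    return np.stack([x,-y,-d],-1)@T[:3,:3].T+T[:3,3]
E
python3 - <<'E'
from h import *
s=r.sense();print(s)
for n in('scene','side'):
    shot(n,n+'0');c=r.get_calibration(n);print(c)
E
```

```text
pics
{'time_s': 0.0, 'joints': array([ 7.87041487e+01,  2.20914873e+01,  3.77862701e-01, -2.96826219e-02,
       -6.84103061e+01, -1.48143714e+01]), 'joint_velocities': array([ 0.06145445,  0.04571026, -0.02767757, -0.19924446, -0.02248554,
       -0.0168121 ]), 'effort': array([-1.90321643e-04, -3.90667140e+01,  1.87406981e+01,  4.21990424e+00,
        1.10452058e-02, -1.95807424e-04]), 'tcp_pos': array([0.27479559, 0.56066394, 0.22143706]), 'ee_rot': array([[ 8.97864968e-01, -4.40270027e-01, -8.96051056e-04],
       [-4.40270930e-01, -8.97862685e-01, -2.02669778e-03],
       [ 8.77634818e-05,  2.21420617e-03, -9.99997545e-01]]), 'wrist_force': array([-0.37253268, -0.07013087,  0.66520525]), 'moment': array([ 0.05061201, -0.01868101,  0.0047663 ]), 'gripper_force': 0.0, 'gripper_width': 1.0005613735571397}
{'mtx': array([[444.125346  ,   0.        , 317.35544172],
       [  0.        , 444.125346  , 205.22031305],
       [  0.        ,   0.        ,   1.        ]]), 'extrinsics': array([[-7.89385338e-01, -3.41622267e-01,  5.10063736e-01,
         1.25258453e+00],
       [ 6.13897750e-01, -4.38487624e-01,  6.56397864e-01,
         8.95076580e-01],
       [-5.83491397e-04,  8.31277830e-01,  5.55856842e-01,
         8.74551421e-01],
       [ 0.00000000e+00,  0.00000000e+00,  0.00000000e+00,
         1.00000000e+00]])}
{'mtx': array([[495.87998615,   0.        , 320.25216363],
       [  0.        , 495.87998615, 192.85844382],
       [  0.        ,   0.        ,   1.        ]]), 'extrinsics': array([[ 0.94652614,  0.20201478, -0.25155176,  0.11047059],
       [-0.32249661,  0.6146084 , -0.71989753, -1.24868293],
       [ 0.00917588,  0.76252642,  0.646892  ,  1.21520592],
       [ 0.        ,  0.        ,  0.        ,  1.        ]])}
```

View pics/scene0.png

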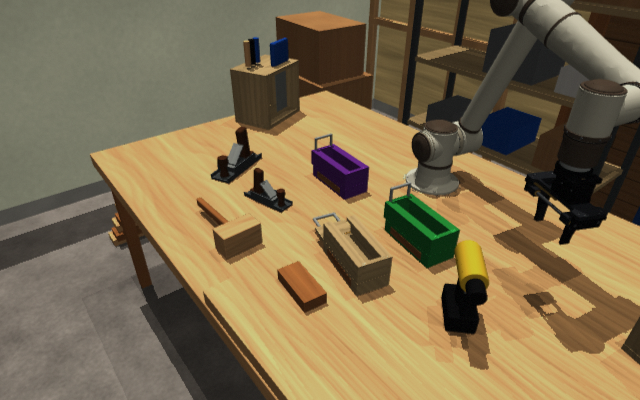

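View pics/side0.png

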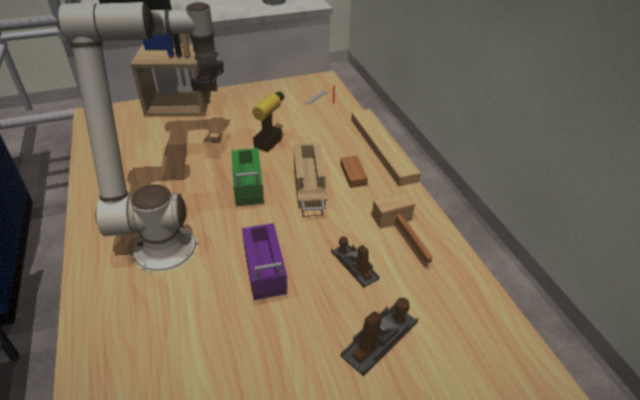

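The scene view shows the tan till around (352,252) with its open flap bar at (325,218). The smaller plane is around (268,190). In the side view the till is at (310,172) with its bar at (313,207). The small plane is at (355,262), with its knob near (343,242) and its handle near (364,258).

```bash
cat > m.py <<'E'
from h import *
def rect(p):
    (c,s,a)=cv2.minAreaRect((p[:,:2]*1000).astype(np.float32)); return np.round(c,1),np.round(s,1),round(a,1)
for n,box,tb in(('scene',(205,165,305,215),(305,200,400,300)),('side',(325,228,385,290),(285,135,335,222))):
    im=cv2.imread(f'pics/{n}0.png');d=np.load(f'pics/{n}0.npy');P=pts(n,d)
    m=np.zeros(d.shape,bool);x0,y0,x1,y1=box
    if n=='scene':x0=240
    m[y0:y1,x0:x1]=1
    m&=(d>0)&(im.max(2)<110)
    q=P[m&(P[...,2]>.012)]
    print(n,'plane n',len(q),'z max',q[:,2].max())
    print(' body',rect(q[(q[:,2]>.02)&(q[:,2]<.04)]))
    for lo,hi in((.055,.069),(.067,.074),(.085,.125),(.108,.12)):
        k=q[(q[:,2]>lo)&(q[:,2]<hi)]; 
        if len(k)>3: print('  z',lo,hi,len(k),rect(k),k.mean(0).round(4))
    x0,y0,x1,y1=tb;m=np.zeros(d.shape,bool);m[y0:y1,x0:x1]=1;m&=d>0
    hsv=cv2.cvtColor(im,cv2.COLOR_BGR2HSV); 
    m&=~((hsv[...,0]>40)&(hsv[...,1]>90))
    for lo,hi in((.1,.11),(.042,.05),(.03,.055)):
        k=P[m&(P[...,2]>lo)&(P[...,2]<hi)]; print(' till z',lo,hi,len(k),rect(k),k[:,2].mean().round(4))
E
python3 m.py
```

```text
scene plane n 674 z max 0.11834382632082119
 body (array([ 571.1, -348.7]), array([335.6,  89. ]), 87.7)
  z 0.055 0.069 74 (array([ 580. , -254.2]), array([ 31.5, 135.1]), 24.2) [ 0.5726 -0.2395  0.0626]
  z 0.067 0.074 49 (array([ 570.7, -255.2]), array([ 28.9, 124.9]), 15.6) [ 0.571  -0.2489  0.0701]
  z 0.085 0.125 93 (array([ 585.6, -302.8]), array([26.1, 34.3]), 28.4) [ 0.5853 -0.3001  0.1037]
  z 0.108 0.12 42 (array([ 584.5, -301.7]), array([25.2, 31.3]), 21.6) [ 0.5843 -0.3013  0.1132]
 till z 0.1 0.11 1140 (array([496. , 194.7]), array([236.7, 247.7]), 76.5) 0.1049
 till z 0.042 0.05 698 (array([568.6, 162.4]), array([370.9, 227.1]), 48.8) 0.0463
 till z 0.03 0.055 1593 (array([559. , 177.7]), array([377.1, 271.4]), 46.9) 0.0433
side plane n 814 z max 0.1192497106617394
 body (array([ 570.4, -276.4]), array([ 62.9, 151.6]), 15.0)
  z 0.055 0.069 95 (array([ 565.6, -265.7]), array([ 26.5, 134.9]), 14.7) [ 0.5636 -0.2665  0.0629]
  z 0.067 0.074 45 (array([ 563.4, -267.6]), array([ 24.6, 129.4]), 15.6) [ 0.5653 -0.2744  0.0702]
  z 0.085 0.125 103 (array([ 576.7, -311.6]), array([23.4, 33.7]), 13.5) [ 0.5757 -0.3147  0.1039]
  z 0.108 0.12 45 (array([ 576.5, -311. ]), array([23. , 29.7]), 15.9) [ 0.5771 -0.3116  0.1127]
 till z 0.1 0.11 500 (array([565.2, 187.4]), array([222.9, 104.4]), 76.6) 0.1046
 till z 0.042 0.05 684 (array([550.7, 130.8]), array([323.1, 103.9]), 77.0) 0.0459
 till z 0.03 0.055 999 (array([550.4, 130.7]), array([327.6, 104.6]), 77.3) 0.0457
```

Run:
```python
from m import *
print('----')
t=np.radians(76.8);ex=np.array([np.cos(t),np.sin(t)]);ey=np.array([-ex[1],ex[0]]);c=np.array([.567,.187])
for n in('scene','side'):
    im=cv2.imread(f'pics/{n}0.png');d=np.load(f'pics/{n}0.npy');P=pts(n,d)
    l=np.stack([(P[...,:2]-c)@ex,(P[...,:2]-c)@ey],-1)
    near=(abs(l[...,0])<.3)&(abs(l[...,1])<.075)&(d>0)
    hsv=cv2.cvtColor(im,cv2.COLOR_BGR2HSV);near&=~((hsv[...,0]>40)&(hsv[...,1]>90))
    k=P[near&(P[...,2]>.1)&(P[...,2]<.11)];print(n,'top',len(k),rect(k))
    L=(k[:,:2]-c);L=np.c_[L@ex,L@ey];print(np.percentile(L,[0,1,5,50,95,99,100],axis=0).round(3).T.tolist())
    k=P[near&(P[...,2]>.025)&(l[...,0]<-.14)];L=k[:,:2]-c;L=np.c_[L@ex,L@ey,k[:,2]];print('flap',len(k),np.percentile(L,[0,2,50,98,100],axis=0).round(3).T.tolist())
    k=P[near&(P[...,2]>.025)&(l[...,0]<-.19)];print(' bar',len(k),rect(k),k[:,2].mean())
    # drill: yellow or tall
    y=(hsv[...,0]>20)&(hsv[...,0]<35)&(hsv[...,1]>180)&(d>0)&(P[...,2]>.13)&(P[...,2]<.25)&(P[...,0]<.9)
    print(' drill',rect(P[y]),P[y].mean(0).round(3))
```

```text
scene plane n 674 z max 0.11834382632082119
 body (array([ 571.1, -348.7]), array([335.6,  89. ]), 87.7)
  z 0.055 0.069 74 (array([ 580. , -254.2]), array([ 31.5, 135.1]), 24.2) [ 0.5726 -0.2395  0.0626]
  z 0.067 0.074 49 (array([ 570.7, -255.2]), array([ 28.9, 124.9]), 15.6) [ 0.571  -0.2489  0.0701]
  z 0.085 0.125 93 (array([ 585.6, -302.8]), array([26.1, 34.3]), 28.4) [ 0.5853 -0.3001  0.1037]
  z 0.108 0.12 42 (array([ 584.5, -301.7]), array([25.2, 31.3]), 21.6) [ 0.5843 -0.3013  0.1132]
 till z 0.1 0.11 1140 (array([496. , 194.7]), array([236.7, 247.7]), 76.5) 0.1049
 till z 0.042 0.05 698 (array([568.6, 162.4]), array([370.9, 227.1]), 48.8) 0.0463
 till z 0.03 0.055 1593 (array([559. , 177.7]), array([377.1, 271.4]), 46.9) 0.0433
side plane n 814 z max 0.1192497106617394
 body (array([ 570.4, -276.4]), array([ 62.9, 151.6]), 15.0)
  z 0.055 0.069 95 (array([ 565.6, -265.7]), array([ 26.5, 134.9]), 14.7) [ 0.5636 -0.2665  0.0629]
  z 0.067 0.074 45 (array([ 563.4, -267.6]), array([ 24.6, 129.4]), 15.6) [ 0.5653 -0.2744  0.0702]
  z 0.085 0.125 103 (array([ 576.7, -311.6]), ar
[... 617 characters left out ...]
, -0.14], [-0.051, -0.05, 0.012, 0.049, 0.054], [0.036, 0.043, 0.049, 0.054, 0.056]]
 bar 85 (array([519.6, -11. ]), array([23.9, 81. ]), 78.1) 0.049560916554688694
 drill (array([501.4, 506.8]), array([170.8,  61.4]), 44.9) [0.5   0.498 0.197]
side top 500 (array([565.2, 187.4]), array([222.9, 104.4]), 76.6)
[[-0.112, -0.107, -0.101, -0.004, 0.099, 0.107, 0.111], [-0.05, -0.049, -0.047, -0.001, 0.051, 0.054, 0.054]]
flap 285 [[-0.223, -0.217, -0.165, -0.142, -0.141], [-0.048, -0.045, 0.004, 0.053, 0.055], [0.033, 0.037, 0.048, 0.055, 0.058]]
 bar 81 (array([516.1, -13.1]), array([32.2, 78.6]), 76.8) 0.04877466450016488
 drill (array([457.6, 437.7]), array([0., 0.]), 0.0) [0.458 0.438 0.162]
```

Call:
jog_arm:
  plan: "0 0 -0.75 0 0 1 -1;0 0 -0.75 0 0 1 -1;0 0 -0.75 0 0 1 -1;0 0 -0.75 0 0 1 -1;0 0 -0.75 0 0 1 -1;0 0 -0.75 0 0 1 -1;1 -0.07 0 0 0 0 -1;1 -0.07 0 0 0 0 -1;1 -0.07 0 0 0 0 -1;1 -0.07 0 0 0 0 -1"

```text
time_s: 1.1
tcp_pos: [0.3092, 0.4658, 0.3344]
ee_rot: [[0.274, -0.962, -0.001], [-0.962, -0.274, -0.001], [0.001, 0.001, -1.0]]
wrist_force: [0.2, 0.6, 0.0]
gripper_width: 0.993
gripper_force: 0.0
```

Call:
jog_arm:
  plan: "1 -0.07 0 0 0 0 -1;1 -0.07 0 0 0 0 -1;1 -0.07 0 0 0 0 -1;1 -0.07 0 0 0 0 -1;1 -0.07 0 0 0 0 -1;1 -0.07 0 0 0 0 -1;1 -0.07 0 0 0 0 -1;1 -0.07 0 0 0 0 -1;1 -0.07 0 0 0 0 -1;1 -0.07 0 0 0 0 -1"

```text
time_s: 2.1
tcp_pos: [0.3944, 0.2301, 0.3347]
ee_rot: [[0.274, -0.962, -0.001], [-0.962, -0.274, -0.0], [0.0, 0.001, -1.0]]
wrist_force: [0.6, 0.3, 0.6]
gripper_width: 1.003
gripper_force: 0.0
```

Call:
jog_arm:
  plan: "1 -0.07 0 0 0 0 -1;1 -0.07 0 0 0 0 -1;1 -0.07 0 0 0 0 -1;1 -0.07 0 0 0 0 -1;1 -0.07 0 0 0 0 -1;1 -0.07 0 0 0 0 -1;1 -0.07 0 0 0 0 -1;1 -0.07 0 0 0 0 -1;1 -0.07 0 0 0 0 -1;1 -0.07 0 0 0 0 -1"

```text
time_s: 3.1
tcp_pos: [0.4796, -0.0054, 0.3346]
ee_rot: [[0.274, -0.962, -0.001], [-0.962, -0.274, 0.0], [-0.0, 0.001, -1.0]]
wrist_force: [0.6, -0.1, -0.4]
gripper_width: 0.999
gripper_force: 0.0
```

Run:
```python
from h import *
s=r.sense();print(s['time_s'],s['tcp_pos'],s['ee_rot'],s['joints'])
c=r.get_calibration('wrist');shot('wrist','w1');print(c['extrinsics'],c['mtx'])
```

```text
3.1 [ 0.47963207 -0.00541959  0.33464295] [[ 2.73657958e-01 -9.61826708e-01 -8.40104242e-04]
 [-9.61827025e-01 -2.73658121e-01  8.34416924e-05]
 [-3.10157797e-04  7.85200481e-04 -9.99999644e-01]] [ 1.87991643e+01  3.95786756e+00 -7.38950406e+00 -2.04335731e-02
 -7.86966551e+01 -2.91309059e+00]
[[-9.61873317e-01  2.63586699e-01  7.29504884e-02  5.00103206e-01]
 [-2.73494737e-01 -9.27599957e-01 -2.54477795e-01 -7.57938208e-02]
 [ 5.91908165e-04 -2.64726975e-01  9.64323223e-01  4.97342605e-01]
 [ 0.00000000e+00  0.00000000e+00  0.00000000e+00  1.00000000e+00]] [[355.4121375    0.         325.07249694]
 [  0.         355.4121375  198.72225574]
 [  0.           0.           1.        ]]
```

View pics/w1.png

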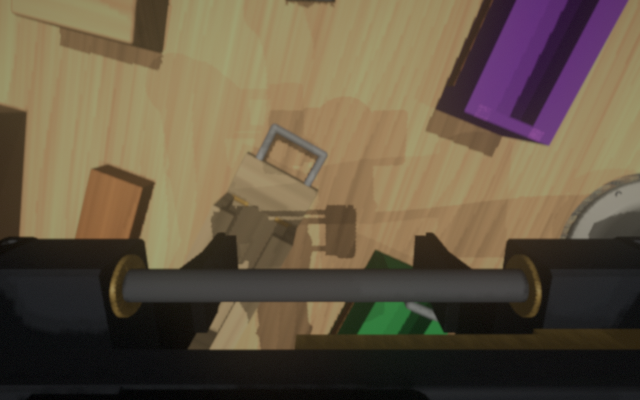

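The wrist view shows the till's bar at about (298,140) and the flap below it. The plane is just beyond the top edge at (310,0).

Call:
jog_arm:
  plan: "1 -0.06 0 0 0 0 -1;1 -0.06 0 0 0 0 -1;1 -0.06 0 0 0 0 -1;1 -0.06 0 0 0 0 -1;1 -0.06 0 0 0 0 -1;1 -0.06 0 0 0 0 -1;1 -0.06 0 0 0 0 -1;1 -0.06 0 0 0 0 -1;0 0 0 0 0 0 -1;0 0 0 0 0 0 -1"

```text
time_s: 4.15
tcp_pos: [0.5457, -0.1936, 0.3341]
ee_rot: [[0.273, -0.962, -0.002], [-0.962, -0.273, 0.001], [-0.001, 0.002, -1.0]]
wrist_force: [0.7, 1.1, 0.3]
gripper_width: 1.002
gripper_force: 0.0
```

Run:
```python
from h import *
import m
print('---')
s=r.sense();print(s['time_s'],s['tcp_pos'],s['ee_rot'])
c=r.get_calibration('wrist');im,d=shot('wrist','w2');P=pts('wrist',d,c)
near=(np.hypot(P[...,0]-.57,P[...,1]+.27)<.14)&(d>0)
for lo,hi in((.02,.045),(.055,.075),(.09,.125),(.11,.12)):
    k=P[near&(P[...,2]>lo)&(P[...,2]<hi)]
    if len(k)>3:
        print(lo,hi,len(k),m.rect(k),k.mean(0).round(4))
```

```text
scene plane n 674 z max 0.11834382632082119
 body (array([ 571.1, -348.7]), array([335.6,  89. ]), 87.7)
  z 0.055 0.069 74 (array([ 580. , -254.2]), array([ 31.5, 135.1]), 24.2) [ 0.5726 -0.2395  0.0626]
  z 0.067 0.074 49 (array([ 570.7, -255.2]), array([ 28.9, 124.9]), 15.6) [ 0.571  -0.2489  0.0701]
  z 0.085 0.125 93 (array([ 585.6, -302.8]), array([26.1, 34.3]), 28.4) [ 0.5853 -0.3001  0.1037]
  z 0.108 0.12 42 (array([ 584.5, -301.7]), array([25.2, 31.3]), 21.6) [ 0.5843 -0.3013  0.1132]
 till z 0.1 0.11 1140 (array([496. , 194.7]), array([236.7, 247.7]), 76.5) 0.1049
 till z 0.042 0.05 698 (array([568.6, 162.4]), array([370.9, 227.1]), 48.8) 0.0463
 till z 0.03 0.055 1593 (array([559. , 177.7]), array([377.1, 271.4]), 46.9) 0.0433
side plane n 814 z max 0.1192497106617394
 body (array([ 570.4, -276.4]), array([ 62.9, 151.6]), 15.0)
  z 0.055 0.069 95 (array([ 565.6, -265.7]), array([ 26.5, 134.9]), 14.7) [ 0.5636 -0.2665  0.0629]
  z 0.067 0.074 45 (array([ 563.4, -267.6]), array([ 24.6, 129.4]), 15.6) [ 0.5653 -0.2744  0.0702]
  z 0.085 0.125 103 (array([ 576.7, -311.6]), ar
[... 273 characters left out ...]
), array([323.1, 103.9]), 77.0) 0.0459
 till z 0.03 0.055 999 (array([550.4, 130.7]), array([327.6, 104.6]), 77.3) 0.0457
---
4.15 [ 0.54573423 -0.19359021  0.33413837] [[ 2.72675110e-01 -9.62104604e-01 -1.73636570e-03]
 [-9.62105662e-01 -2.72676379e-01  5.36925914e-04]
 [-9.90044807e-04  1.52416094e-03 -9.99998348e-01]]
0.02 0.045 1597 (array([ 575.7, -285. ]), array([ 61.9, 131.7]), 14.6) [ 0.5734 -0.2739  0.0321]
0.055 0.075 1109 (array([ 564.6, -244.9]), array([33.9, 96.7]), 15.9) [ 0.5669 -0.2516  0.0662]
0.09 0.125 796 (array([ 581.9, -307.7]), array([23.6, 33. ]), 15.8) [ 0.5818 -0.3075  0.1136]
0.11 0.12 718 (array([ 582., -308.]), array([23.3, 32.1]), 15.0) [ 0.5819 -0.3082  0.1141]
```

View pics/w2.png

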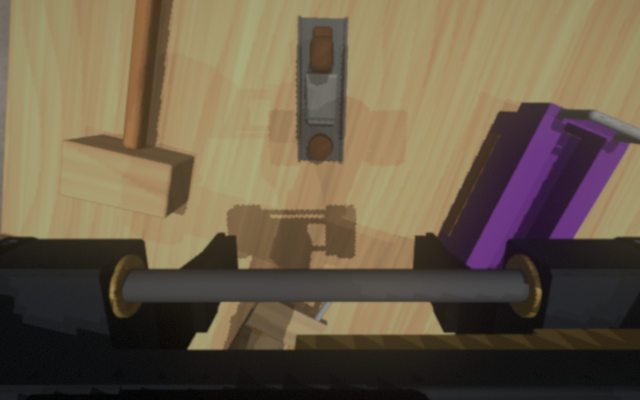

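The wrist view shows the plane head-on: handle at (321,50), knob at (320,147), its axis parallel to the tool's x. The mallet (to the left) and the purple till are clear.

Call:
jog_arm:
  plan: "0.98 -0.03 0.9 0 0 0 -1;0.98 -0.03 0.9 0 0 0 -1;0.98 -0.03 0.9 0 0 0 -1;0.98 -0.03 0.9 0 0 0 -1;0.98 -0.03 0.9 0 0 0 -1;0 0 1 0 0 0 -1;0 0 1 0 0 0 -1;0 0 1 0 0 0 -1;0 0 1 0 0 0 -1;0 0 0.5 0 0 0 -1"

```text
time_s: 5.2
tcp_pos: [0.582, -0.3087, 0.1078]
ee_rot: [[0.275, -0.962, -0.003], [-0.962, -0.275, 0.002], [-0.002, 0.003, -1.0]]
wrist_force: [-0.5, -0.2, -0.2]
gripper_width: 0.997
gripper_force: 0.0
```

Call:
jog_arm:
  plan: "0 0 0.5 0 0 0 -1;0 0 0.5 0 0 0 -1;0 0 0.44 0 0 0 -1;0 0 0 0 0 0 -1;0 0 0 0 0 0 1;0 0 0 0 0 0 1;0 0 0 0 0 0 1;0 0 0 0 0 0 1;0 0 0 0 0 0 1;0 0 0 0 0 0 1"

```text
time_s: 6.2
tcp_pos: [0.5832, -0.3103, 0.0742]
ee_rot: [[0.274, -0.962, 0.0], [-0.962, -0.274, -0.0], [0.0, -0.0, -1.0]]
wrist_force: [0.7, 0.7, 0.0]
gripper_width: 0.546
gripper_force: 0.0
```

Call:
jog_arm:
  plan: "0 0 0 0 0 0 1;0 0 0 0 0 0 1;0 0 0 0 0 0 1;0 0 0 0 0 0 1;0 0 0 0 0 0 1;0 0 0 0 0 0 1;0 0 -0.4 0 0 0 1;0 0 -0.6 0 0 0 1;0 0 -0.8 0 0 0 1;0 0 -0.8 0 0 0 1"

```text
time_s: 7.2
tcp_pos: [0.5819, -0.3095, 0.1378]
ee_rot: [[0.274, -0.962, -0.004], [-0.962, -0.274, 0.002], [-0.003, 0.003, -1.0]]
wrist_force: [0.3, 0.4, -7.2]
gripper_width: 0.274
gripper_force: 29.9
```

```bash
cat > go.py <<'E'
from h import *
from scipy.spatial.transform import Rotation as R
t=np.radians(76.6);ex=np.array([np.cos(t),np.sin(t)]);ey=np.array([-ex[1],ex[0]]);C=np.array([.566,.187])
def till(x,y): return C+x*ex+y*ey
def units(x,y,z,yaw=76.6):
    """tool x opposite of heading yaw; prints shift in tool axes (units of 25mm) now and after the turn, and the turn (units 8deg)"""
    s=r.sense();a=np.radians(yaw+180)
    Rt=np.c_[[np.cos(a),np.sin(a),0],[np.sin(a),-np.cos(a),0],[0,0,-1]]
    d=np.r_[till(x,y),z]-s['tcp_pos']
    print('t',s['time_s'],'tcp',s['tcp_pos'].round(4),'till',((s['tcp_pos'][:2]-C)@ex).round(4),((s['tcp_pos'][:2]-C)@ey).round(4),'grip',round(s['gripper_width']*87,1),s['gripper_force'],s['wrist_force'].round(1))
    print('shift now',(s['ee_rot'].T@d/.025).round(2),'after turn',(Rt.T@d/.025).round(2),'turn',(R.from_matrix(s['ee_rot'].T@Rt).as_rotvec(degrees=True)/8).round(2))
E
python3 -c "
from go import *
units(-.287,0,.13)"
```

```text
t 7.2 tcp [ 0.5819 -0.3095  0.1378] till -0.4793 -0.1305 grip 23.9 29.94271737523377 [ 0.3  0.4 -7.2]
shift now [-9.26  0.79  0.34] after turn [-7.69  5.22  0.31] turn [0.03 0.02 3.66]
```

Call:
jog_arm:
  plan: "0 0 0 0 0 0.73 1;0 0 0 0 0 0.73 1;0 0 0 0 0 0.73 1;0 0 0 0 0 0.73 1;0 0 0 0 0 0.73 1;-0.8 0.54 0 0 0 0 1;-1 0.68 0 0 0 0 1;-1 0.68 0 0 0 0 1;-1 0.68 0 0 0 0 1;-1 0.68 0 0 0 0 1"

```text
time_s: 8.2
tcp_pos: [0.5294, -0.1733, 0.1377]
ee_rot: [[-0.231, -0.973, -0.004], [-0.973, 0.231, 0.001], [-0.0, 0.004, -1.0]]
wrist_force: [-0.0, 1.1, -7.0]
gripper_width: 0.274
gripper_force: 30.0
```

Call:
jog_arm:
  plan: "-1 0.68 0 0 0 0 1;-1 0.68 0 0 0 0 1;-0.6 0.4 0 0 0 0 1;-0.3 0.2 0 0 0 0 1;0 0 0 0 0 0 1;0 0 0 0 0 0 1;0 0 0 0 0 0 1;0 0 0 0 0 0 1;0 0 0 0 0 0 1;0 0 0 0 0 0 1"

```text
time_s: 9.2
tcp_pos: [0.5005, -0.0933, 0.139]
ee_rot: [[-0.231, -0.973, -0.0], [-0.973, 0.231, -0.0], [0.0, 0.0, -1.0]]
wrist_force: [-0.0, -0.7, -7.9]
gripper_width: 0.276
gripper_force: 30.0
```

Run:
```python
from go import *
units(-.287,0,.13)
import m
print('--')
for n in('scene','side'):
    im,d=shot(n,n+'1');P=pts(n,d)
    l=np.stack([(P[...,:2]-C)@ex,(P[...,:2]-C)@ey,P[...,2]],-1)
    dark=(im.max(2)<110)&(d>0)&(abs(l[...,0]+.25)<.11)&(abs(l[...,1])<.06)
    for lo,hi in((.05,.11),(.112,.14)):
        k=l[dark&(l[...,2]>lo)&(l[...,2]<hi)]
        if len(k)>5: print(n,lo,len(k),m.rect(k),np.percentile(k,[0,2,50,98,100],axis=0).round(3).T.tolist())
    cv2.imwrite(f'pics/{n}1c.png',cv2.resize(im[100:300,200:480,::-1],None,fx=2,fy=2))
cv2.imwrite('pics/both1.png',np.vstack([cv2.imread('pics/scene1c.png')[:300],cv2.imread('pics/side1c.png')[:300]]))
```

```text
t 9.2 tcp [ 0.5005 -0.0933  0.139 ] till -0.2878 -0.0012 grip 24.1 29.998957025818527 [-0.  -0.7 -7.9]
shift now [-0.03  0.05  0.36] after turn [-0.03  0.05  0.36] turn [ 0.   -0.    0.01]
scene plane n 674 z max 0.11834382632082119
 body (array([ 571.1, -348.7]), array([335.6,  89. ]), 87.7)
  z 0.055 0.069 74 (array([ 580. , -254.2]), array([ 31.5, 135.1]), 24.2) [ 0.5726 -0.2395  0.0626]
  z 0.067 0.074 49 (array([ 570.7, -255.2]), array([ 28.9, 124.9]), 15.6) [ 0.571  -0.2489  0.0701]
  z 0.085 0.125 93 (array([ 585.6, -302.8]), array([26.1, 34.3]), 28.4) [ 0.5853 -0.3001  0.1037]
  z 0.108 0.12 42 (array([ 584.5, -301.7]), array([25.2, 31.3]), 21.6) [ 0.5843 -0.3013  0.1132]
 till z 0.1 0.11 1140 (array([496. , 194.7]), array([236.7, 247.7]), 76.5) 0.1049
 till z 0.042 0.05 698 (array([568.6, 162.4]), array([370.9, 227.1]), 48.8) 0.0463
 till z 0.03 0.055 1593 (array([559. , 177.7]), array([377.1, 271.4]), 46.9) 0.0433
side plane n 814 z max 0.1192497106617394
 body (array([ 570.4, -276.4]), array([ 62.9, 151.6]), 15.0)
  z 0.055 0.069 95 (array([ 565.6, -265.7]), array([ 26.5, 
[... 639 characters left out ...]
3, 196.8]), 83.5) [[-0.344, -0.327, -0.214, -0.158, -0.14], [-0.053, -0.034, -0.013, 0.029, 0.043], [0.05, 0.051, 0.079, 0.108, 0.11]]
scene 0.112 211 (array([-233. ,   -0.9]), array([128.3,  35.2]), 1.0) [[-0.297, -0.293, -0.25, -0.171, -0.169], [-0.019, -0.017, -0.005, 0.015, 0.017], [0.112, 0.113, 0.125, 0.139, 0.14]]
side 0.05 487 (array([-2.446e+02,  2.000e-01]), array([208.8,  85.9]), 7.4) [[-0.347, -0.344, -0.303, -0.167, -0.144], [-0.037, -0.03, 0.01, 0.036, 0.053], [0.05, 0.052, 0.076, 0.102, 0.109]]
side 0.112 81 (array([-247.6,   -6.7]), array([ 38.9, 133.2]), 82.2) [[-0.314, -0.312, -0.303, -0.182, -0.18], [-0.019, -0.014, -0.002, 0.012, 0.02], [0.112, 0.112, 0.126, 0.139, 0.14]]
```

View pics/both1.png

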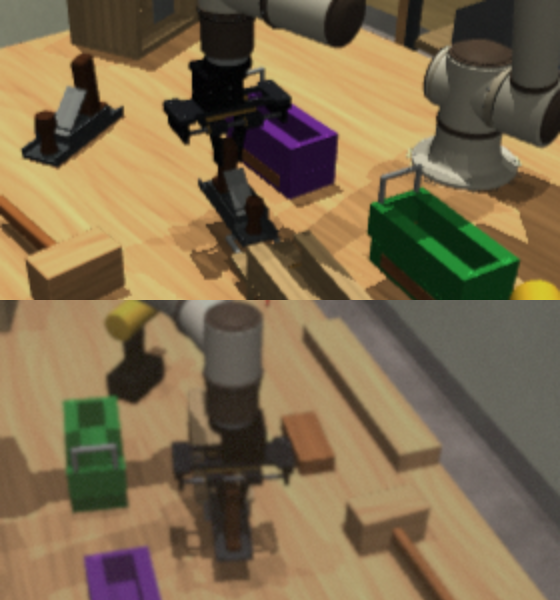

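Both views show the plane held upright and in line with the till, its nose just short of the flap (scene crop (258,232)).

```bash
python3 - <<'E' | tail -4
from go import *
for n in('scene','side'):
    im=cv2.imread(f'pics/{n}1.png');d=np.load(f'pics/{n}1.npy');P=pts(n,d)
    l=np.stack([(P[...,:2]-C)@ex,(P[...,:2]-C)@ey,P[...,2]],-1)
    k=l[(im.max(2)<110)&(d>0)&(l[...,0]>-.205)&(l[...,0]<-.165)&(abs(l[...,1])<.02)&(l[...,2]>.11)]
    print(n,len(k),np.percentile(k[:,2],[50,80,95,100]).round(4),k[k[:,2]>.125].mean(0).round(4))
E
```

```text
scene 270 [0.4376 0.4579 0.4784 0.4855] [-0.1818  0.      0.4054]
side 32 [0.1266 0.4701 0.4803 0.4809] [-0.1834  0.0028  0.2926]
```

Call:
jog_arm:
  plan: "0 0.05 0.2 0 0 0 1;0 0 0.2 0 0 0 1;0 0 0.16 0 0 0 1;-0.4 0 0 0 0 0 1;-0.6 0 0 0 0 0 1;-0.6 0 0 0 0 0 1;-0.4 0 0 0 0 0 1;0 0 0 0 0 0 1;0 0 0 0 0 0 1;0 0 0 0 0 0 1"

```text
time_s: 10.3
tcp_pos: [0.5108, -0.0437, 0.125]
ee_rot: [[-0.23, -0.973, 0.0], [-0.973, 0.23, 0.0], [-0.0, -0.0, -1.0]]
wrist_force: [0.5, 0.7, -5.5]
gripper_width: 0.275
gripper_force: 30.0
```

Run:
```python
from go import *
units(-.037,0,.125)
for i in range(3): print(r.sense()['wrist_force'].round(2), r.sense()['moment'].round(3))
for f,xc in(('0',None),('1',-.188),('2',-.138)):
  for n in('scene','side'):
    if f=='2': shot(n,n+'2')
    if xc is None: continue
    im=cv2.imread(f'pics/{n}{f}.png');d=np.load(f'pics/{n}{f}.npy');P=pts(n,d)
    l=np.stack([(P[...,:2]-C)@ex,(P[...,:2]-C)@ey,P[...,2]],-1)
    k=l[(im.max(2)<110)&(d>0)&(abs(l[...,0]-xc)<.02)&(abs(l[...,1])<.02)&(l[...,2]>.11)&(l[...,2]<.17)]
    print(n,f,len(k),np.percentile(k[:,2],[50,80,95,100]).round(4) if len(k) else '')
im=cv2.imread('pics/scene2.png');cv2.imwrite('pics/s2c.png',cv2.resize(im[140:300,220:420],None,fx=3.5,fy=3.5))
```

```text
t 10.3 tcp [ 0.5108 -0.0437  0.125 ] till -0.2372 0.0002 grip 23.9 29.99935742933303 [ 0.5  0.7 -5.5]
shift now [-8.01 -0.02  0.  ] after turn [-8.01 -0.01 -0.  ] turn [-0.    0.    0.01]
[ 0.52  0.72 -5.49] [ 0.373 -0.208 -0.019]
[ 0.52  0.72 -5.49] [ 0.373 -0.208 -0.019]
[ 0.52  0.72 -5.49] [ 0.373 -0.208 -0.019]
scene 1 75 [0.1239 0.1267 0.1289 0.1295]
side 1 21 [0.1252 0.1266 0.1286 0.1311]
scene 2 41 [0.1138 0.1155 0.1175 0.1183]
side 2 12 [0.1146 0.1165 0.1174 0.1179]
```

View pics/s2c.png

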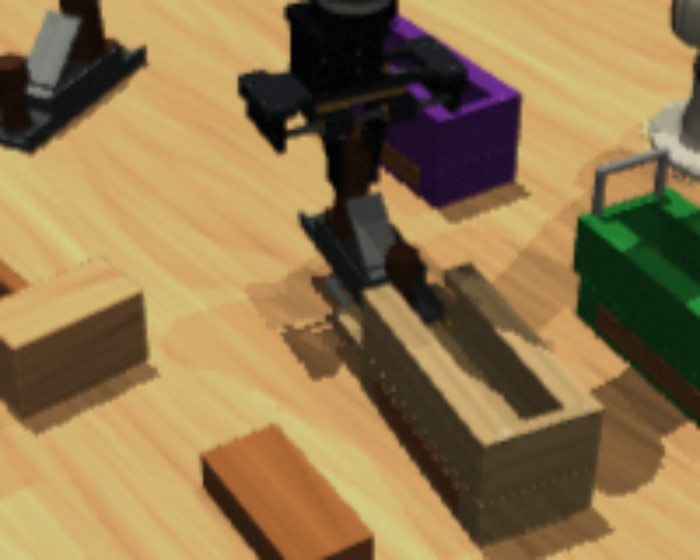

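The scene crop shows the nose entering the slot mouth at (430,300), centred. The knob reads about 5 mm low, so the nose is drooping slightly. I'll pitch it up 3° and slide in.

Call:
jog_arm:
  plan: "0 0 -0.06 0 -0.2 0 1;0 0 0 0 -0.2 0 1;-0.4 0 0.02 0 0 0 1;-0.7 0 0.04 0 0 0 1;-0.7 0 0.04 0 0 0 1;-0.7 0 0.04 0 0 0 1;-0.7 0 0.04 0 0 0 1;-0.4 0 0.02 0 0 0 1;0 0 0 0 0 0 1;0 0 0 0 0 0 1"

```text
time_s: 11.4
tcp_pos: [0.5309, 0.0435, 0.1262]
ee_rot: [[-0.23, -0.973, 0.011], [-0.972, 0.23, 0.053], [-0.055, 0.001, -0.999]]
wrist_force: [0.7, -1.1, -7.1]
gripper_width: 0.271
gripper_force: 30.0
```

Run:
```python
from go import *
units(-.037,0,.125)
print(r.sense()['ee_rot'].round(3), r.sense()['moment'].round(3))
for n in('scene','side'):
    im,d=shot(n,n+'3');P=pts(n,d)
    l=np.stack([(P[...,:2]-C)@ex,(P[...,:2]-C)@ey,P[...,2]],-1)
    k=l[(im.max(2)<110)&(d>0)&(l[...,0]>-.12)&(l[...,0]<.09)&(abs(l[...,1])<.02)&(l[...,2]>.108)&(l[...,2]<.13)]
    print(n,len(k),np.percentile(k,[1,50,80,95,100],axis=0).round(4).T.tolist() if len(k) else '')
```

```text
t 11.4 tcp [0.5309 0.0435 0.1262] till -0.1478 0.0009 grip 23.6 29.99938719905913 [ 0.7 -1.1 -7.1]
shift now [-4.42 -0.04  0.29] after turn [-4.43 -0.04  0.05] turn [0.01 0.39 0.01]
[[-0.23  -0.973  0.011]
 [-0.972  0.23   0.053]
 [-0.055  0.001 -0.999]] [-0.526  0.107  0.016]
scene 140 [[-0.1195, -0.0539, -0.0357, -0.0308, -0.0277], [-0.0165, -0.0018, 0.0081, 0.0134, 0.016], [0.1084, 0.1162, 0.1199, 0.1226, 0.1278]]
side 15 [[-0.0601, -0.0498, -0.0468, -0.0434, -0.0427], [-0.0107, 0.0002, 0.004, 0.008, 0.008], [0.1155, 0.1184, 0.1209, 0.1222, 0.123]]
```

Call:
jog_arm:
  plan: "-0.5 0 0.02 0 0 0 1;-0.7 0 0.04 0 0 0 1;-0.7 0 0.04 0 0 0 1;-0.7 0 0.04 0 0 0 1;-0.7 0 0.04 0 0 0 1;-0.5 -0.04 0.03 0 0 0 1;-0.4 0 0.02 0 0 0 1;0 0 0 0 0 0 1;0 0 0.12 0 0 0 1;0 0 0.12 0 0 0 1"

```text
time_s: 12.5
tcp_pos: [0.5563, 0.1455, 0.1204]
ee_rot: [[-0.231, -0.973, 0.012], [-0.971, 0.231, 0.054], [-0.055, 0.001, -0.998]]
wrist_force: [-1.3, -2.8, -5.0]
gripper_width: 0.272
gripper_force: 30.0
```

Run:
```python
from go import *
units(-.042,0,.119)
for n in('scene','side'):
    im,d=shot(n,n+'4');P=pts(n,d)
    l=np.stack([(P[...,:2]-C)@ex,(P[...,:2]-C)@ey,P[...,2]],-1)
    k=l[(im.max(2)<110)&(d>0)&(l[...,0]>.03)&(l[...,0]<.105)&(abs(l[...,1])<.02)&(l[...,2]>.108)&(l[...,2]<.13)]
    print(n,len(k),np.percentile(k,[1,50,80,95,100],axis=0).round(4).T.tolist() if len(k) else '')
```

```text
t 12.5 tcp [0.5563 0.1455 0.1204] till -0.0426 -0.0002 grip 23.7 29.997688424773514 [-1.3 -2.8 -5. ]
shift now [-0.02  0.01  0.06] after turn [-0.03  0.01  0.06] turn [0.01 0.4  0.01]
scene 62 [[0.0484, 0.0639, 0.0692, 0.0747, 0.0759], [-0.0136, -0.002, 0.0048, 0.0103, 0.0113], [0.1082, 0.1122, 0.1138, 0.1153, 0.1165]]
side 11 [[0.045, 0.0597, 0.0635, 0.0673, 0.071], [-0.0119, -0.0006, 0.0034, 0.0068, 0.0072], [0.1096, 0.1136, 0.1149, 0.1164, 0.1171]]
```

Call:
jog_arm:
  plan: "0 0 0 0 0 0 -1;0 0 0 0 0 0 -1;0 0 0 0 0 0 -1;0 0 0 0 0 0 -1;0 0 0 0 0 0 -1;0 0 0 0 0 0 -1;0 0 -0.5 0 0 0 -1;0 0 -1 0 0 0 -1;0 0 -1 0 0 0 -1;0 0 -1 0 0.4 0 -1"

```text
time_s: 13.6
tcp_pos: [0.5557, 0.1404, 0.2106]
ee_rot: [[-0.232, -0.973, 0.001], [-0.973, 0.232, -0.0], [0.0, -0.001, -1.0]]
wrist_force: [0.2, -0.7, 0.3]
gripper_width: 0.987
gripper_force: 0.0
```

Call:
jog_arm:
  plan: "0.9 0 -0.5 0 0 0 -1;0.95 0 0 0 0 0 -1;0.95 0 0 0 0 0 -1;0.95 0 0 0 0 0 -1;0.95 0 0 0 0 0 -1;0.95 0 0 0 0 0 -1;0.95 0 0 0 0 0 0.17;0 0 0 0 0 -1 0.17;0 0 0 0 0 -1 0.17;0 0 0 0 0 -1 0.17"

```text
time_s: 14.6
tcp_pos: [0.5178, -0.0195, 0.2217]
ee_rot: [[0.191, -0.982, 0.001], [-0.982, -0.191, 0.0], [0.0, -0.001, -1.0]]
wrist_force: [-0.2, -0.3, 0.0]
gripper_width: 0.719
gripper_force: 0.0
```

Call:
jog_arm:
  plan: "0 0 0 0 0 -1 0.17;0 0 0 0 0 -1 0.17;0 0 0 0 0 -1 0.17;0 0 0 0 0 -1 0.17;0 0 0 0 0 -1 0.17;0 0 0 0 0 -1 0.17;0 0 0 0 0 -1 0.17;0 0 0 0 0 -1 0.17;0 0 0 0 0 -0.25 0.17;0 0 0 0 0 0 0.17"

```text
time_s: 15.6
tcp_pos: [0.5178, -0.0192, 0.2215]
ee_rot: [[0.973, -0.23, 0.001], [-0.23, -0.973, 0.0], [0.001, -0.0, -1.0]]
wrist_force: [-0.6, -0.7, 0.2]
gripper_width: 0.414
gripper_force: 0.0
```

```bash
cat >> go.py <<'E'
def flap(x,z,tilt=12,y=0):
    s=r.sense();a=np.radians(76.6-90);b=np.radians(tilt)
    R0=np.c_[[np.cos(a),np.sin(a),0],[np.sin(a),-np.cos(a),0],[0,0,-1]]
    Rt=R0@R.from_rotvec([b,0,0]).as_matrix()
    tz=Rt[:,2]; g=s['tcp_pos']-.019*s['ee_rot'][:,2]; p=g[:2]-C
    d=np.r_[till(x,y),z]+.019*tz-s['tcp_pos']
    print('t',s['time_s'],'grasp till',(p@ex).round(4),(p@ey).round(4),g[2].round(4),'open',round(s['gripper_width']*87,1),s['wrist_force'].round(1),'joints',s['joints'].round(0))
    print('shift now',(s['ee_rot'].T@d/.025).round(2),'after turn',(Rt.T@d/.025).round(2),'turn',(R.from_matrix(s['ee_rot'].T@Rt).as_rotvec(degrees=True)/8).round(2))
E
python3 - <<'E'
from go import *
flap(-.211,.039)
rect=lambda p:tuple(np.round(v,1) for v in cv2.minAreaRect((p[:,:2]*1000).astype(np.float32)))
for n in('scene','side'):
    im,d=shot(n,n+'5');P=pts(n,d)
    l=np.stack([(P[...,:2]-C)@ex,(P[...,:2]-C)@ey,P[...,2]],-1)
    near=(d>0)&(abs(l[...,1])<.03)
    k=l[near&(im.max(2)<110)&(l[...,0]>-.09)&(l[...,0]<.1)&(abs(l[...,1])<.025)&(l[...,2]>.145)&(l[...,2]<.17)]
    print(n,'handle',len(k),np.percentile(k,[2,50,98],axis=0).round(4).T.tolist() if len(k) else '')
    k=l[near&(l[...,0]>-.25)&(l[...,0]<-.18)&(l[...,2]>.03)&(l[...,2]<.07)]
    print(n,'bar',len(k),np.percentile(k,[2,50,98],axis=0).round(4).T.tolist() if len(k) else '')
a,b=[cv2.imread(f'pics/{n}5.png') for n in('scene','side')]
cv2.imwrite('pics/b5.png',np.hstack([cv2.resize(a[140:300,240:420],(400,356)),cv2.resize(b[110:270,230:410],(400,356))]))
E
```

```text
t 15.6 grasp till -0.2117 -0.0009 0.2405 open 36.0 [-0.6 -0.7  0.2] joints [ 16.  12. -15.   0. -64.  61.]
shift now [-0.05 -0.18  8.05] after turn [-0.04  1.49  7.91] turn [ 1.5  -0.01  0.01]
scene handle 92 [[-0.0539, -0.0346, -0.0237], [-0.0135, -0.0059, 0.0086], [0.1458, 0.1563, 0.1621]]
scene bar 56 [[-0.2164, -0.2076, -0.2027], [-0.0285, 0.0011, 0.0296], [0.0357, 0.0425, 0.0476]]
side handle 0 
side bar 48 [[-0.2189, -0.2135, -0.2039], [-0.0286, -0.0023, 0.0277], [0.0342, 0.0419, 0.0485]]
```

View pics/b5.png

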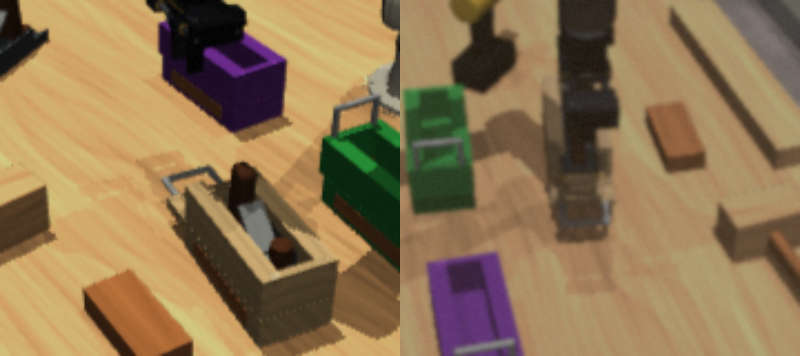

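Left (scene) shows the plane wholly inside the till, with its handle at (242,180), its knob at (283,250) and the flap bar at (190,178). Right (side) shows the gripper above the bar. Next I'll grip the bar.

Call:
jog_arm:
  plan: "0 0.7 0 0.75 0 0 0.17;0 0.75 0.6 0.75 0 0 0.17;0 0 1 0 0 0 0.17;0 0 1 0 0 0 0.17;0 0 1 0 0 0 0.17;0 0 1 0 0 0 0.17;0 0 0.8 0 0 0 0.17;0 0 0.6 0 0 0 0.17;0 0 0.4 0 0 0 0.17;0 0 0 0 0 0 0.17"

```text
time_s: 16.7
tcp_pos: [0.516, -0.0233, 0.0608]
ee_rot: [[0.973, -0.226, 0.045], [-0.23, -0.952, 0.202], [-0.003, -0.207, -0.978]]
wrist_force: [-0.2, 0.4, -0.0]
gripper_width: 0.417
gripper_force: 0.0
```

```bash
python3 -c "
from go import *
flap(-.211,.039)"
```

```text
t 16.7 grasp till -0.2201 -0.0002 0.0794 open 36.3 [-0.2  0.4 -0. ] joints [  8.  22. -22. -16. -43.  80.]
shift now [-0.   -0.02  1.66] after turn [-0.   -0.02  1.66] turn [0.01 0.02 0.01]
```

Call:
jog_arm:
  plan: "0 0 0.5 0 0 0 0.17;0 0 0.5 0 0 0 0.17;0 0 0.46 0 0 0 0.17;0 0 0.2 0 0 0 0.17;0 0 0 0 0 0 0.17;0 0 0 0 0 0 1;0 0 0 0 0 0 1;0 0 0 0 0 0 1;0 0 0 0 0 0 1;0 0 0 0 0 0 1"

```text
time_s: 17.7
tcp_pos: [0.5189, -0.0148, 0.0217]
ee_rot: [[0.973, -0.225, 0.049], [-0.231, -0.952, 0.203], [0.001, -0.209, -0.978]]
wrist_force: [-0.8, 1.3, 1.1]
gripper_width: 0.103
gripper_force: 30.0
```

Run:
```python
from go import *
flap(-.211,.039)
# arc in steps: bar at angle q from open: tool-axes shifts with tilt 12
b=np.radians(12);H=np.array([-.106,.045])
f=lambda q:H+np.array([-.105*np.cos(q)-.006*np.sin(q),.105*np.sin(q)-.006*np.cos(q)])
qs=np.radians(np.linspace(0,90,19))
for q0,q1 in zip(qs,qs[1:]):
    dx,dz=f(q1)-f(q0)   # tool y=(-cos b ex -sin b z)... tool z=(sin b, -cos b)
    print(round(np.degrees(q1)),np.round([(-dx*np.cos(b)-dz*np.sin(b))/.025,(dx*np.sin(b)-dz*np.cos(b))/.025],2))
```

```text
t 17.7 grasp till -0.2112 -0.0009 0.0403 open 9.0 [-0.8  1.3  1.1] joints [  9.  26. -23. -18. -38.  82.]
shift now [-0.04  0.    0.05] after turn [-0.04  0.    0.05] turn [-0.   -0.    0.01]
5 [-0.07 -0.36]
10 [-0.1  -0.35]
15 [-0.13 -0.34]
20 [-0.16 -0.33]
25 [-0.19 -0.31]
30 [-0.22 -0.3 ]
35 [-0.24 -0.28]
40 [-0.27 -0.25]
45 [-0.29 -0.23]
50 [-0.31 -0.2 ]
55 [-0.32 -0.18]
60 [-0.34 -0.15]
65 [-0.35 -0.12]
70 [-0.36 -0.09]
75 [-0.36 -0.06]
80 [-0.37 -0.02]
85 [-0.37  0.01]
90 [-0.36  0.04]
```

Bar gripped. Follow the arc: 50° in the first call, then check.

Call:
jog_arm:
  plan: "0 -0.07 -0.36 0 0 0 1;0 -0.1 -0.35 0 0 0 1;0 -0.13 -0.34 0 0 0 1;0 -0.16 -0.33 0 0 0 1;0 -0.19 -0.31 0 0 0 1;0 -0.22 -0.3 0 0 0 1;0 -0.24 -0.28 0 0 0 1;0 -0.27 -0.25 0 0 0 1;0 -0.29 -0.23 0 0 0 1;0 -0.31 -0.2 0 0 0 1"

```text
time_s: 18.7
tcp_pos: [0.5258, 0.0145, 0.1056]
ee_rot: [[0.973, -0.224, 0.047], [-0.229, -0.953, 0.198], [0.0, -0.203, -0.979]]
wrist_force: [0.0, -12.6, 2.9]
gripper_width: 0.102
gripper_force: 30.0
```

Run:
```python
from go import *
q=np.radians(50)
flap(-.106-.105*np.cos(q)-.006*np.sin(q),.045+.105*np.sin(q)-.006*np.cos(q))
```

```text
t 18.7 grasp till -0.1809 -0.0009 0.1242 open 8.9 [  0.  -12.6   2.9] joints [ 12.  19. -19. -14. -48.  74.]
shift now [-0.04 -0.09  0.13] after turn [-0.04 -0.09  0.13] turn [0.03 0.   0.02]
```

Call:
jog_arm:
  plan: "0 -0.32 -0.16 0 0 0 1;0 -0.34 -0.13 0 0 0 1;0 -0.35 -0.12 0 0 0 1;0 -0.36 -0.09 0 0 0 1;0 -0.36 -0.06 0 0 0 1;0 -0.37 -0.02 0 0 0 1;0 -0.36 0.01 0 0 0 1;0 -0.3 0.04 0 0 0 1;0 -0.06 0 0 0 0 1;0 0 0 0 0 0 1"

```text
time_s: 19.7
tcp_pos: [0.5419, 0.0812, 0.1335]
ee_rot: [[0.973, -0.224, 0.05], [-0.229, -0.952, 0.202], [0.002, -0.208, -0.978]]
wrist_force: [-1.2, -2.9, 6.6]
gripper_width: 0.103
gripper_force: 30.0
```

Run:
```python
from go import *
flap(-.112,.15)
```

```text
t 19.7 grasp till -0.1124 -0.001 0.1521 open 8.9 [-1.2 -2.9  6.6] joints [ 19.  18. -16. -13. -50.  65.]
shift now [-0.04 -0.    0.08] after turn [-0.04 -0.    0.08] turn [ 0.   -0.01  0.02]
```

Call:
jog_arm:
  plan: "0 -0.08 0 0 0 0 1;0 -0.08 0 0 0 0 1;0 0 0 0 0 0 1;0 0 0 0 0 0 1;0 0 0 0 0 0 1;0 0 0 0 0 0 1;0 0 0 0 0 0 1;0 0 0 0 0 0 1;0 0 0 0 0 0 1;0 0 0 0 0 0 1"

```text
time_s: 20.7
tcp_pos: [0.5418, 0.0816, 0.1335]
ee_rot: [[0.973, -0.225, 0.047], [-0.229, -0.953, 0.197], [0.0, -0.202, -0.979]]
wrist_force: [-0.0, -14.4, 4.2]
gripper_width: 0.104
gripper_force: 30.0
```

Run:
```python
from go import *
flap(-.112,.15)
```

```text
t 20.7 grasp till -0.112 -0.0009 0.1521 open 9.0 [ -0.  -14.4   4.2] joints [ 19.  18. -16. -13. -50.  65.]
shift now [-0.04  0.01  0.08] after turn [-0.04  0.01  0.08] turn [0.04 0.   0.02]
```

The flap is against its stop: 14 N with no motion. Release and retreat.

Call:
jog_arm:
  plan: "0 0 0 0 0 0 0.1;0 0 0 0 0 0 0.1;0 0 0 0 0 0 0.1;0 0 0 0 0 0 0.1;0 0 0 0 0 0 0.1;0 0 0 0 0 0 0.1;0 0.1 -0.4 0 0 0 0.1;0 0 -0.8 0 0 0 0.1;0 0 -1 0 0 0 0.1;0 0 -1 0 0 0 0.1"

```text
time_s: 21.7
tcp_pos: [0.5378, 0.0664, 0.2113]
ee_rot: [[0.973, -0.225, 0.048], [-0.23, -0.952, 0.202], [0.0, -0.208, -0.978]]
wrist_force: [-0.2, 0.2, -0.1]
gripper_width: 0.452
gripper_force: 0.0
```

Call:
jog_arm:
  plan: "0 0 -1 0 0 0 0.1;0 0.5 -1 0 0 0 0.1;0 1 -1 0 0 0 0.1;0 1 -1 0 0 0 0.1;0 1 0 0 0 0 0.1;0 1 0 0 0 0 0.1;0 1 0 0 0 0 0.1;0 0.5 0 0 0 0 0.1;0 0 0 0 0 0 0.1;0 0 0 0 0 0 0.1"

```text
time_s: 22.7
tcp_pos: [0.4996, -0.096, 0.2769]
ee_rot: [[0.973, -0.225, 0.049], [-0.231, -0.952, 0.202], [0.001, -0.208, -0.978]]
wrist_force: [-0.8, 0.5, 0.0]
gripper_width: 0.451
gripper_force: 0.0
```

Run:
```python
from go import *
for n in('scene','side'):
    im,d=shot(n,n+'6');P=pts(n,d)
    l=np.stack([(P[...,:2]-C)@ex,(P[...,:2]-C)@ey,P[...,2]],-1)
    near=(d>0)&(abs(l[...,1])<.04)
    k=l[near&(l[...,0]>-.17)&(l[...,0]<-.085)&(l[...,2]>.135)&(l[...,2]<.17)]
    print(n,'bar',len(k),np.percentile(k,[2,50,98],axis=0).round(4).T.tolist() if len(k) else '')
    k=l[near&(im.max(2)<110)&(l[...,0]>-.08)&(l[...,0]<0)&(l[...,2]>.15)&(l[...,2]<.17)]
    print(n,'handle',len(k),np.percentile(k,[2,50,98],axis=0).round(4).T.tolist() if len(k) else '')
    k=l[near&(im.max(2)<110)&(l[...,0]>.03)&(l[...,0]<.105)&(abs(l[...,1])<.02)&(l[...,2]>.108)&(l[...,2]<.13)]
    print(n,'knob',len(k),np.percentile(k,[2,50,98],axis=0).round(4).T.tolist() if len(k) else '')
a,b=[cv2.imread(f'pics/{n}6.png') for n in('scene','side')]
cv2.imwrite('pics/b6.png',np.hstack([cv2.resize(a[140:300,240:420],(400,356)),cv2.resize(b[110:270,230:410],(400,356))]))
```

```text
scene bar 107 [[-0.1156, -0.109, -0.1046], [-0.0394, -0.0041, 0.0374], [0.1374, 0.1521, 0.1567]]
scene handle 76 [[-0.0535, -0.0358, -0.0225], [-0.0128, -0.0039, 0.0091], [0.1506, 0.1581, 0.1616]]
scene knob 62 [[0.0485, 0.0628, 0.0741], [-0.014, -0.0022, 0.0106], [0.1086, 0.1121, 0.1149]]
side bar 21 [[-0.12, -0.1151, -0.1115], [0.0196, 0.0302, 0.0376], [0.1394, 0.1501, 0.1564]]
side handle 0 
side knob 3 [[0.0503, 0.0556, 0.0559], [0.0003, 0.0114, 0.0118], [0.1111, 0.1112, 0.1116]]
```

View pics/b6.png

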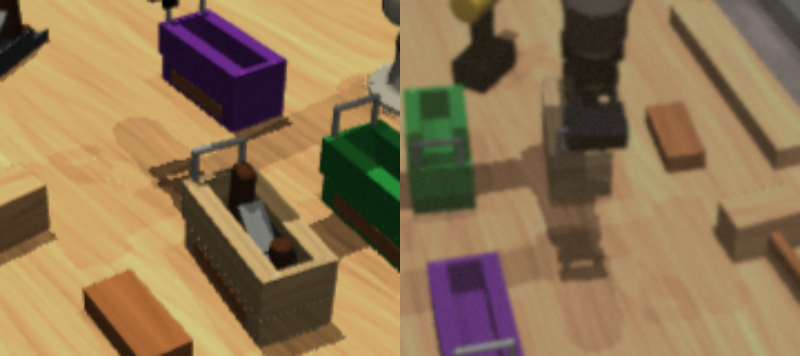

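The picture shows the flap upright with its bar at (217,158). The plane is inside and the gripper is clear.

```bash
python3 -c "
from station import r
print(r.finish_job())"
```

```text
the job is handed in; nothing more can be done
None
```

The plane is in the till knob end first and lying on the floor, the flap is shut and released, and I handed the job in at about 23 s; the hand-in returned no verdict.

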